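Re-seat a name plate in the marking fixture and change over its spring clips

ROBOT

A 6-joint arm with a two-finger parallel gripper is mounted at the origin on the work surface; the furniture and walls round the work are solid. World frame = base frame: x ahead of the robot, y to its left, z up, the work surface at z = 0. Lengths are in mm, angles in rad, forces in N, time in s.
With the tool pointing down it reaches from about 400 to 925 mm from the base axis. Payload 12.5 kg.
Tool frame: the origin (TCP) lies at the very end of the fingers, on their centre line; the grasp point (between the pads) lies 19 mm behind it (pinch_z is the distance from the TCP to the grasp point, in mm); z points along the fingers, x is the direction in which the jaws open and shut, and the axes are right-handed (so a half turn about z gives the same grasp; the last joint's range is limited). The gripper opens to 95 mm and grips with 3 to 60 N. Pads are 20 mm wide; open, the fingers measure 119 mm over their backs; the gripper's body (75 mm by 180 mm) begins 59 mm behind the grasp point.
Start: joints at [1.083, 0.491, 1.559, -0, 1.092, -0.106], TCP at [232.855, 580.022, 214.661] pointing down, gripper open.
Joint ranges: [-3.1, 3.1], [-0.84, 2.19], [0.05, 2.79], [-1.13, 4.28], [0.06, 2.93], [-2.69, 2.69]. Speed limits (rad/s): [2.22, 2.22, 2.79, 3.14, 3.14, 3.14].

INTERFACE

Orientations are given as a unit quaternion [x, y, z, w].
In Python, from workcell import get_obs, capture, camera_params, sign_off, pinch_z gives the robot as it stands.
- The arm moves only by the tool play_rows, never from a script. Its argument "steps" is a list of rows, each an object with "xyz": the shift along the tool's x, y, z scaled (see below), a list of three; "turn": the turn, a rotation vector about the tool's x, y, z scaled (see below), a list of three; "gripper": the gripper command: -1 is fully open, 1 is shut, values between are in proportion. A call has 1 to 20 rows; each row shifts and turns the commanded pose from where the row before left it, along the tool's axes as they then stand; what a row does not reach is not made up. The controller multiplies each number of a shift by 0.02 m and each number of a turn by 5 degrees. A row lasts 1/10 s, in which the tool goes at most 50 mm and 8.59 degrees, less where a joint would pass 70% of its speed; a pose out of reach is approached as far as the arm can. A call with a number of a shift or a turn outside -1 to 1 is refused whole. A call with a gripper value outside its range is refused whole. The fingers move at their own pace and stop on an object; the grip force is fixed at half the most. Time passes only in rows, so rows that do not move let the fingers close. It gives the time, the measured TCP pose, the force and the opening at its end, in the units of the state.
- get_obs(): the state, without advancing time (a new reading comes with each control period).
- capture(name): name is "side" or "top" or "wrist"; returns the picture (480x640x3 uint8, red, green, blue); there is no depth.
- camera_params(name): a dict with "fx", "fy", "cx", "cy" (pixels), "dist" ([k1, k2, p1, p2, k3] as OpenCV has them; the pictures are not rectified), "R" (3x3) and "t" (3): a world point X has camera coordinates R X + t. Camera axes: x right, y down, z forward; pixel columns grow to the right and rows downward; lengths in mm; the calibration is good to about 2 mm. A picture is of the moment at which its call begins: read the wrist's pose just before it. camera_params takes no time and is no camera call; for the wrist camera it gives the pose at the moment of the call.
- sign_off(): hands the job in, once; it reports no verdict.
The state is a dict: "clock": time; "joints": joint angles; "dq": joint speeds; "joint_efforts": joint torques, N m; "eef_pos": TCP position; "tool_rot": TCP orientation; "contact_force": force on the tool from outside, world axes, zero at the start; "torque": the same for the moment, N m; "grip_width": opening from 0.0 (shut) to 1.0 (fully open).
Only numpy, scipy, OpenCV 4.12 (cv2) and the standard library are available. Lean on these libraries where they do the work, as an engineer would, in place of code of your own. Each camera call takes 0.05 s, during which the arm holds its last target. There are 200 camera calls.

TASK

The aluminium name plate in the marking fixture has crept away from its two stop pins, and the left spring clip covers the end that is to be marked. With that clip still on, push the plate back and lean on its near edge for a second with a steady 15 to 20 N, so that its far edge beds flush on both pins; then lift the right clip over the plate's edge and swing it round its pivot screw until it points straight across with its foot on the plate, and only then swing the left clip well clear, back towards the robot. The plate must stay home; never shove it with over 30 N, overbend a spring leaf or move the other things.

Things in the scene. Friction and masses are not known exactly. Their poses are not given: they have to be found in the camera images.
- fixture: Fixed U-shaped grey base, 280 mm wide (its y, leftwards), x from -76 to +62 mm (x away from the robot). Origin on the bench under its middle. Flat top 20 mm above the bench. Between its legs (x below -28, y within +-58 mm) it is cut away to the bench, so fingertips can go down there and push the plate's near edge. Side pin at x 19, y 63 mm, left of the plate.
- pin_left (a point): Near side of the left stop pin (steel, 8 mm diameter, 8 mm tall), 3 mm above the fixture's top, at fixture x 35, y 35 mm: where the plate's far edge must touch. Axes as the fixture's.
- pin_right (a point): The same point of the right stop pin, at fixture x 35, y -35 mm.
- plate: Aluminium name plate 70 (its x) by 110 (its y) by 6 mm, 0.2 kg, loose on the fixture's top. Origin: centre of its underside; at fixture x 0 when home. Starts 5 to 10 mm short of the pins, up to 0.04 rad askew, near edge over the gap. Under the clip it slides stickily, at 4 to 9 N, most at its left end, and may meet one pin first: if an end lags, push nearer that end. Over 30 N is too hard.
- plate_far_left (a point): Point of the plate's far edge, half-way up, 35 mm left of its middle, opposite the left stop pin; it should end touching the pin.
- plate_far_right (a point): The same point 35 mm right of the plate's middle, opposite the right stop pin.
- knob_left (a point): Middle of the left clip's upright round black knob, 14 mm diameter, reaching 14 mm above and below this point; about 46 mm above the bench with the foot on the plate, 44 mm off it. It stands on the leaf, over the domed rubber foot, 60 mm from the pivot axis. Pinch it from above, fingertips clear of the leaf.
- knob_right (a point): The same of the right clip's knob.
- clip_left (a joint): Swing, rad, of the left clip: a steel leaf 13 mm wide on an upright pivot screw at fixture x 0, y 100 mm (head 39 mm high). 0 = straight across the plate; grows clockwise from above to 1.75; pi/2 points to fixture -x. Knob at fixture x = -60 sin q, y = 100 - 60 cos q mm. Foot on the plate below 0.55, off it above 0.8. Stays where left; sliding the plate drags it a little.
- clip_right (a joint): Swing, rad, of the right clip, the mirror image: pivot at fixture x 0, y -100 mm; grows counter-clockwise from above; knob at fixture x = -60 sin q, y = -100 + 60 cos q mm. Starts clear, at 1.15 to 1.65. Hanging free, its foot (a rubber dome of 6 mm radius) is 2.5 mm lower than the plate's top: lift it over the plate's edge, then let it down.
- leaf_left (a joint): Upward bend of the left clip's spring leaf at its pivot, rad: 0 hanging free, about 0.03 with the foot resting on the plate (pressing with some 4.5 N). Lifting the knob adds 0.017 rad a millimetre; a lift of 4 to 9 mm, a pull of 8 to 25 N with the knob gripped, is plenty. Overbent above 0.25.
- leaf_right (a joint): The same of the right clip's leaf.
- caliper: Bystander: digital caliper lying right of the fixture, 69 by 202 by 14 mm; origin under its centre. Leave it.
- screwdriver: Bystander: screwdriver with a red handle, lying left of the fixture, 188 mm long; origin under its centre. Leave it.
- hex_key: Bystander: hex key, 82 mm long, lying at the front left; origin under its centre. Leave it.
- glue_bottle: Bystander: dropper bottle of glue, 29 mm wide, 80 mm tall, standing behind the fixture; origin under its centre. Leave it.

How it is judged:
By the outcome, as a careful person would: the job done as asked, in the order asked, and still so for the second after the job is handed in, with the robot touching nothing.
It also fails if it takes over 72 s, if anything falls off the work surface, if the arm or the gripper's body presses on something with over 40 N, if the wrist force passes 120 N, or if a joint passes its speed limit or range.

## Working session

There is one attempt and no reset: what is moved stays moved. The work goes in short steps, Python scripts to look and compute and a tool call to move; the robot and the scene stay as the last step left them, time stands still between calls to the robot, and variables do not carry over. Pictures are saved under pics/ and viewed, about 8 in all and at most 12, crops included, and the job is handed in when it is done.

Besides the shell and the picture viewer there is one more tool, called in YAML: its name, and indented under it one key for each argument. play_rows: Moves the arm, as the interface text tells. Shifts and turns lie within -1 to 1; 1 stands for 0.02 m of shift or 5 degrees of turn. Its arguments: {"type":"object","properties":{"steps":{"type":"array"}},"required":["steps"]}

```bash
mkdir -p pics; python3 - <<'E'
from workcell import *
import cv2,numpy as np
o=get_obs();print(o)
for n in("top","side"):
    im=capture(n);cv2.imwrite(f"pics/{n}0.png",im[:,:,::-1]);p=camera_params(n);print(n,p)
print(pinch_z)
E
```

```text
{'clock': 0.0, 'joints': array([ 1.08340498e+00,  4.91538216e-01,  1.55944893e+00,  2.39733472e-05,
        1.09169519e+00, -1.05619064e-01]), 'dq': array([ 1.86787351e-04,  8.63368919e-04,  8.22909061e-04, -8.86609405e-06,
       -1.05578570e-03,  1.84806298e-05]), 'joint_efforts': array([-2.79250850e-05, -6.12619114e+01, -2.58198380e+01,  6.92574657e-02,
        4.81156097e-02, -1.01840021e-04]), 'eef_pos': array([232.72407803, 579.7945811 , 214.07518726]), 'tool_rot': array([ 8.28424892e-01,  5.60099903e-01, -4.86011127e-04,  2.46496750e-04]), 'contact_force': array([-0.07136193, -0.15880302,  1.1350566 ]), 'torque': array([-0.00887119,  0.00658378, -0.00437425]), 'grip_width': 1.0013613761530311}
top {'fx': 572.7145775969528, 'fy': 572.7145775969528, 'cx': 312.3239764413627, 'cy': 241.64249419738454, 'dist': array([0.00251038, 0.        , 0.        , 0.        , 0.        ]), 'R': array([[-1.91044176e-02, -9.99817461e-01, -2.57751499e-04],
       [-9.78248211e-01,  1.87455328e-02, -2.06589068e-01],
       [ 2.06556189e-01, -3.69461887e-03, -9.78427765e-01]]), 't': array([  14.89708518,  522.67682255, 1346.0494429 ])}
side {'fx': 569.1808366204384, 'fy': 569.1808366204384, 'cx': 320.3896232675346, 'cy': 226.73814299149606, 'dist': array([-0.15287948,  0.        ,  0.        ,  0.        ,  0.        ]), 'R': array([[-0.23617162,  0.97154256,  0.01811157],
       [ 0.50654153,  0.13899809, -0.85093784],
       [-0.8292398 , -0.19179311, -0.52495406]]), 't': array([ 109.55093442, -188.69137828, 1868.69986878])}
18.8
```

View pics/top0.png

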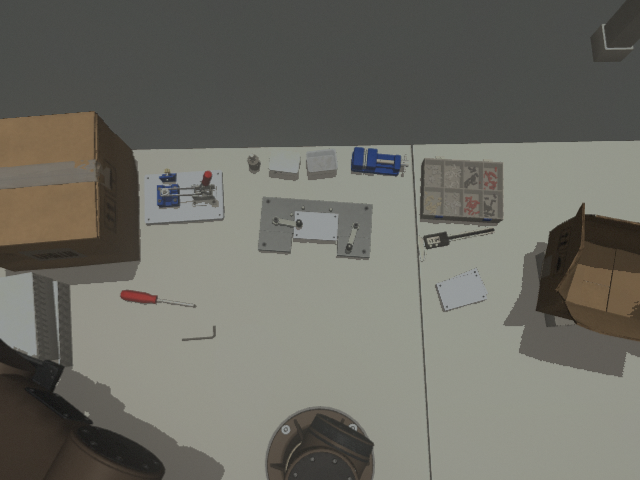

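View pics/side0.png

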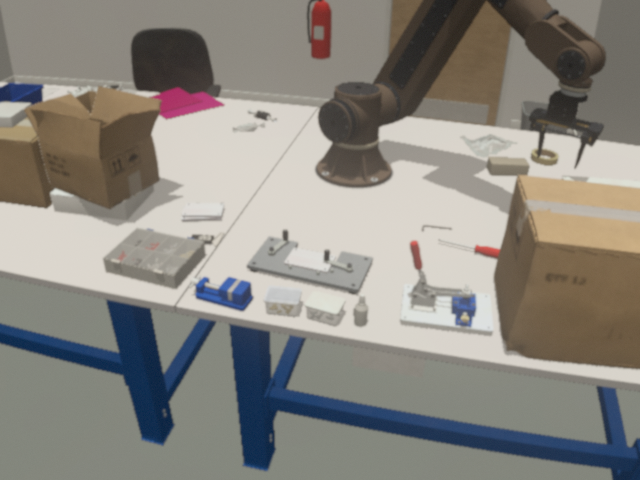

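The top view shows the fixture at about (316, 227), with the left clip across the plate and the right clip swung towards the robot. I'll enlarge that area to get the fixture's pose.

```bash
cat > h.py <<'E'
from workcell import *
import cv2,numpy as np
from scipy.spatial.transform import Rotation as Ro
def ray(p,uv,z):
    K=np.array([[p['fx'],0,p['cx']],[0,p['fy'],p['cy']],[0,0,1]])
    n=cv2.undistortPoints(np.array(uv,float).reshape(-1,1,2),K,p['dist'])[:,0]
    R=p['R'];C=-R.T@p['t'];d=np.c_[n,np.ones(len(n))]@R
    z=np.broadcast_to(z,len(n))
    return C+d*((z-C[2])/d[:,2])[:,None]
def proj(p,X):
    K=np.array([[p['fx'],0,p['cx']],[0,p['fy'],p['cy']],[0,0,1]])
    return cv2.projectPoints(np.array(X,float).reshape(-1,1,3),cv2.Rodrigues(p['R'])[0],p['t'],K,p['dist'])[0][:,0]
E
python3 - <<'E'
from h import *
im=cv2.imread("pics/top0.png")[190:265,250:380]
cv2.imwrite("pics/top0c.png",cv2.resize(im,None,fx=6,fy=6,interpolation=cv2.INTER_CUBIC))
E
```

```text
(no output)
```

View pics/top0c.png

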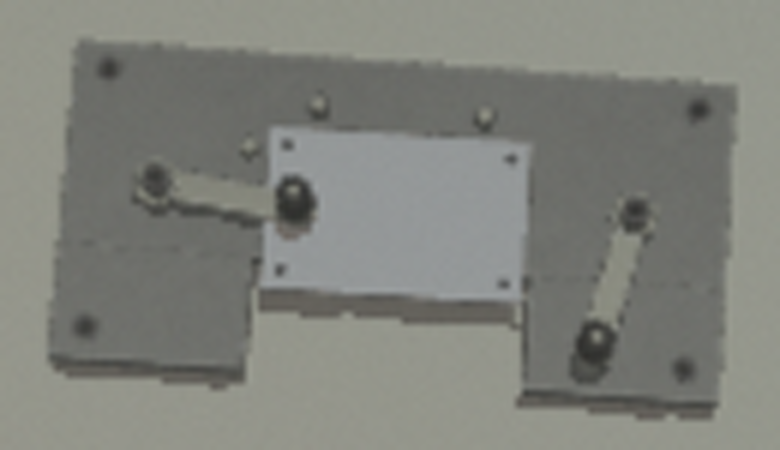

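The crop shows the corners of the fixture's top at (77,40), (737,87), (50,355) and (717,402). The stop pins are at (318,105) and (485,118), and the pivots at (155,181) and (635,215).

```bash
python3 - <<'E'
from h import *
p=camera_params("top")
def w(c,z): return ray(p,np.array(c)/6.+[250-.4,190-.4],z)
f=w([(77,40),(737,87),(50,355),(717,402)],20)[:,:2]
m=np.array([[62,140],[62,-140],[-76,140],[-76,-140]])
X=np.r_[f,w([(155,180),(635,214)],39)[:,:2],w([(318,101),(485,114)],28)[:,:2]]
M=np.r_[m,[[0,100],[0,-100]],[[39,35],[39,-35]]]
mc,xc=M.mean(0),X.mean(0)
U,S,V=np.linalg.svd((M-mc).T@(X-xc));R=(U@V).T
t=xc-R@mc;a=np.arctan2(R[1,0],R[0,0])
print("fix",t,a);print(np.round(X-(M@R.T+t),1))
toF=lambda q:(q[:,:2]-t)@R
print("plate corners F",toF(w([(270,128),(531,144),(259,290),(521,303)],26)))
print("knob tops F",toF(w([(294,189),(596,335)],[60,58])))
o=get_obs();print(Ro.from_quat(o['tool_rot']).as_matrix())
pw=camera_params("wrist");print(pw['R']@Ro.from_quat(o['tool_rot']).as_matrix(), pw['R']@o['eef_pos']+pw['t'],pw['fx'])
E
```

```text
fix [576.52441758  -4.11636464] -0.09188931189303558
[[-0.3  0.1]
 [-0.6 -0.7]
 [ 0.9 -1.2]
 [ 1.3  0.5]
 [-1.6  0.3]
 [-1.6  0.5]
 [ 1.3  0.5]
 [ 0.7  0. ]]
plate corners F [[ 27.55333324  54.89720066]
 [ 28.59314014 -55.09797667]
 [-42.34120639  53.94960387]
 [-39.93680989 -55.28349046]]
knob tops F [[ -6.45053098  41.30912921]
 [-57.91163824 -85.63574454]]
[[ 3.72609246e-01  9.27988221e-01 -4.60236047e-04]
 [ 9.27987827e-01 -3.72609515e-01 -8.61210712e-04]
 [-9.70681727e-04 -1.06198376e-04 -9.99999523e-01]]
[[ 9.99999956e-01  3.50488457e-06 -2.98306310e-04]
 [-9.10784914e-05  9.55778044e-01 -2.94088971e-01]
 [ 2.84083874e-04  2.94088985e-01  9.55778002e-01]] [  1.10735248  30.15521202 188.4941131 ] 359.68763764639186
```

The fit is consistent to about 1.5 mm. The fixture is at (576.5, -4.1) with yaw -0.092, and the plate is about 7 mm short. I'll move over the gap, turn the tool so its x lies along the fixture's y, and partly close the fingers.

play_rows:
  steps:
    - {"xyz": [-0.9,0.98,0.17],"turn": [0,0,0],"gripper": 0.16}
    - {"xyz": [-0.9,0.98,0.17],"turn": [0,0,0],"gripper": 0.16}
    - {"xyz": [-0.9,0.98,0.17],"turn": [0,0,0],"gripper": 0.16}
    - {"xyz": [-0.9,0.98,0.17],"turn": [0,0,0],"gripper": 0.16}
    - {"xyz": [-0.9,0.98,0.17],"turn": [0,0,0],"gripper": 0.16}
    - {"xyz": [-0.9,0.98,0.17],"turn": [0,0,0],"gripper": 0.16}
    - {"xyz": [-0.9,0.98,0.17],"turn": [0,0,0],"gripper": 0.16}
    - {"xyz": [-0.9,0.98,0.17],"turn": [0,0,0],"gripper": 0.16}
    - {"xyz": [-0.9,0.98,0.17],"turn": [0,0,0],"gripper": 0.16}
    - {"xyz": [-0.9,0.98,0.17],"turn": [0,0,0],"gripper": 0.16}
    - {"xyz": [-0.9,0.98,0.17],"turn": [0,0,0],"gripper": 0.16}
    - {"xyz": [-0.9,0.98,0.17],"turn": [0,0,0],"gripper": 0.16}
    - {"xyz": [-0.9,0.98,0.17],"turn": [0,0,0],"gripper": 0.16}
    - {"xyz": [-0.9,0.98,0.17],"turn": [0,0,0],"gripper": 0.16}
    - {"xyz": [-0.9,0.98,0.17],"turn": [0,0,0],"gripper": 0.16}
    - {"xyz": [-0.9,0.98,0.17],"turn": [0,0,0],"gripper": 0.16}
    - {"xyz": [-0.9,0.98,0.17],"turn": [0,0,0],"gripper": 0.16}
    - {"xyz": [-0.9,0.98,0.17],"turn": [0,0,0],"gripper": 0.16}
    - {"xyz": [-0.9,0.98,0.17],"turn": [0,0,0],"gripper": 0.16}
    - {"xyz": [-0.9,0.98,0.17],"turn": [0,0,0],"gripper": 0.16}

```text
clock: 2.1
eef_pos: [462.8, 98.8, 146.4]
tool_rot: [0.828, 0.56, -0.0, -0.0]
contact_force: [0.1, 0.0, 0.5]
grip_width: 0.418
```

play_rows:
  steps:
    - {"xyz": [-0.9,0.98,0.17],"turn": [0,0,0],"gripper": 0.16}
    - {"xyz": [-0.9,0.98,0.17],"turn": [0,0,0],"gripper": 0.16}
    - {"xyz": [-0.9,0.98,0.17],"turn": [0,0,0],"gripper": 0.16}
    - {"xyz": [-0.9,0.98,0.17],"turn": [0,0,0],"gripper": 0.16}
    - {"xyz": [0,0,0],"turn": [0,0,-0.83],"gripper": 0.16}
    - {"xyz": [0,0,0],"turn": [0,0,-0.83],"gripper": 0.16}
    - {"xyz": [0,0,0],"turn": [0,0,-0.83],"gripper": 0.16}
    - {"xyz": [0,0,0],"turn": [0,0,-0.83],"gripper": 0.16}
    - {"xyz": [0,0,0],"turn": [0,0,0],"gripper": 0.16}
    - {"xyz": [0,0,0],"turn": [0,0,0],"gripper": 0.16}
    - {"xyz": [0,0,0],"turn": [0,0,0],"gripper": 0.16}

```text
clock: 3.2
eef_pos: [508.4, 3.9, 133.0]
tool_rot: [0.739, 0.673, -0.0, -0.0]
contact_force: [0.3, -0.3, -0.8]
grip_width: 0.42
```

```bash
cat >> h.py <<'E'
FT=np.array([576.5,-4.1]);FA=-0.0919
def F2W(q,T=None,A=None):
    A=FA if A is None else A;c,s=np.cos(A),np.sin(A);return np.array(q)@np.array([[c,s],[-s,c]])+(FT if T is None else T)
def W2F(X):
    c,s=np.cos(FA),np.sin(FA);return (np.array(X)[...,:2]-FT)@np.array([[c,-s],[s,c]])
def st():
    o=get_obs();r=Ro.from_quat(o['tool_rot']).as_matrix()
    print("t",round(o['clock'],2),"F",W2F(o['eef_pos']).round(1),"z",o['eef_pos'][2].round(1),"toolx-FyHeading deg",round(np.degrees(np.arctan2(r[1,0],r[0,0])-FA)-90,2),"tilt",r[:,2].round(4),"force",o['contact_force'].round(1),"grip",round(o['grip_width'],3))
E
python3 - <<'E'
from h import *
st()
p=camera_params("wrist");im=capture("wrist")
cv2.imwrite("pics/w1.png",im[:,:,::-1]);np.save("w1.npy",p,allow_pickle=True)
E
```

```text
t 3.2 F [-68.6   1.7] z 133.0 toolx-FyHeading deg -0.1 tilt [-2.e-04  1.e-04 -1.e+00] force [ 0.3 -0.3 -0.8] grip 0.42
```

View pics/w1.png

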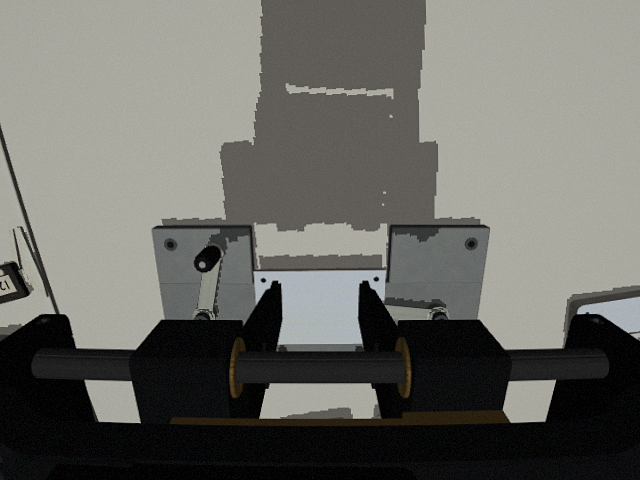

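The wrist view, with the robot at the top, shows the near leg edges at about (153,228) and (489,227). The plate's near edge runs from (254,270) to (386,269), and the right knob's top is at about (202,265). I'll check these against the model.

```bash
python3 - <<'E'
from h import *
p=np.load("w1.npy",allow_pickle=True).item()
print(W2F(ray(p,[(153,229),(489,227),(248,228),(391,226)],20)).round(1))
print("plate",W2F(ray(p,[(254,271),(386,270)],26)).round(1),"knob",W2F(ray(p,[(202,265)],58)).round(1))
print(proj(p,np.c_[F2W([[-76,-140],[-76,140],[-76,-58],[-76,58],[-41,55],[-41,-55]]),[20,20,20,20,26,26]]).round(0))
E
```

```text
[[ -78.8 -136.9]
 [ -80.   140.6]
 [ -79.4  -57.8]
 [ -80.9   59. ]]
plate [[-44.1 -53.8]
 [-44.8  55.8]] knob [[-61.3 -85.6]]
[[150. 232.]
 [488. 232.]
 [248. 232.]
 [389. 232.]
 [385. 274.]
 [253. 274.]]
```

Both views agree to within 3 mm or so, and contact will settle the rest. Now I'll go down into the gap.

play_rows:
  steps:
    - {"xyz": [0,0,0.76],"turn": [0,0,0],"gripper": 0.16}
    - {"xyz": [0,0,0.76],"turn": [0,0,0],"gripper": 0.16}
    - {"xyz": [0,0,0.76],"turn": [0,0,0],"gripper": 0.16}
    - {"xyz": [0,0,0.76],"turn": [0,0,0],"gripper": 0.16}
    - {"xyz": [0,0,0.76],"turn": [0,0,0],"gripper": 0.16}
    - {"xyz": [0,0,0.76],"turn": [0,0,0],"gripper": 0.16}
    - {"xyz": [0,0,0.76],"turn": [0,0,0],"gripper": 0.16}
    - {"xyz": [0,0,0.72],"turn": [0,0,0],"gripper": 0.16}
    - {"xyz": [0,0,0],"turn": [0,0,0],"gripper": 0.16}
    - {"xyz": [0,0,0],"turn": [0,0,0],"gripper": 0.16}
    - {"xyz": [0,0,0],"turn": [0,0,0],"gripper": 0.16}

```text
clock: 4.35
eef_pos: [508.8, 3.8, 12.9]
tool_rot: [0.739, 0.674, 0.0, 0.0]
contact_force: [0.4, -0.5, 0.6]
grip_width: 0.419
```

play_rows:
  steps:
    - {"xyz": [0,0.15,0],"turn": [0,0,0],"gripper": 0.16}
    - {"xyz": [0,0.15,0],"turn": [0,0,0],"gripper": 0.16}
    - {"xyz": [0,0.1,0],"turn": [0,0,0],"gripper": 0.16}
    - {"xyz": [0,0,0],"turn": [0,0,0],"gripper": 0.16}
    - {"xyz": [0,0,0],"turn": [0,0,0],"gripper": 0.16}

```text
clock: 4.85
eef_pos: [516.4, 3.1, 12.2]
tool_rot: [0.739, 0.674, 0.0, -0.0]
contact_force: [-0.1, 0.3, -0.3]
grip_width: 0.42
```

play_rows:
  steps:
    - {"xyz": [0,0.06,0],"turn": [0,0,0],"gripper": 0.16}
    - {"xyz": [0,0.06,0],"turn": [0,0,0],"gripper": 0.16}
    - {"xyz": [0,0.06,0],"turn": [0,0,0],"gripper": 0.16}
    - {"xyz": [0,0.05,0],"turn": [0,0,0],"gripper": 0.16}
    - {"xyz": [0,0,0],"turn": [0,0,0],"gripper": 0.16}

```text
clock: 5.35
eef_pos: [520.9, 2.7, 12.2]
tool_rot: [0.739, 0.674, -0.0, -0.0]
contact_force: [-0.3, -0.5, -1.0]
grip_width: 0.42
```

play_rows:
  steps:
    - {"xyz": [0,0.05,0],"turn": [0,0,0],"gripper": 0.16}
    - {"xyz": [0,0.05,0],"turn": [0,0,0],"gripper": 0.16}
    - {"xyz": [0,0.05,0],"turn": [0,0,0],"gripper": 0.16}

```text
clock: 5.65
eef_pos: [522.3, 2.7, 12.1]
tool_rot: [0.739, 0.674, -0.001, -0.001]
contact_force: [-7.4, 0.8, 4.1]
grip_width: 0.42
```

play_rows:
  steps:
    - {"xyz": [0,0.05,0],"turn": [0,0,0],"gripper": 0.16}
    - {"xyz": [0,0.05,0],"turn": [0,0,0],"gripper": 0.16}

```text
clock: 5.85
eef_pos: [524.6, 2.4, 12.1]
tool_rot: [0.739, 0.674, -0.001, -0.001]
contact_force: [-6.7, -0.0, 3.6]
grip_width: 0.42
```

play_rows:
  steps:
    - {"xyz": [0,0.05,0],"turn": [0,0,0],"gripper": 0.16}
    - {"xyz": [0,0.05,0],"turn": [0,0,0],"gripper": 0.16}

```text
clock: 6.05
eef_pos: [526.6, 2.2, 12.1]
tool_rot: [0.739, 0.674, -0.001, -0.001]
contact_force: [-6.5, 0.4, 3.6]
grip_width: 0.423
```

Contact came at x≈522, and the plate is sliding at about 7 N. I'll keep going slowly.

play_rows:
  steps:
    - {"xyz": [0,0.04,0],"turn": [0,0,0],"gripper": 0.16}
    - {"xyz": [0,0.04,0],"turn": [0,0,0],"gripper": 0.16}

```text
clock: 6.25
eef_pos: [527.4, 2.2, 12.0]
tool_rot: [0.739, 0.674, -0.002, -0.002]
contact_force: [-10.3, 1.5, 8.4]
grip_width: 0.422
```

play_rows:
  steps:
    - {"xyz": [0,0.03,0],"turn": [0,0,0],"gripper": 0.16}
    - {"xyz": [0,0.03,0],"turn": [0,0,0],"gripper": 0.16}

```text
clock: 6.45
eef_pos: [527.5, 2.2, 12.0]
tool_rot: [0.739, 0.674, -0.002, -0.003]
contact_force: [-15.3, 0.5, 10.4]
grip_width: 0.423
```

```bash
python3 - <<'E'
from h import *
st();print(get_obs()['torque'].round(2))
im=capture("top");p=camera_params("top")
cv2.imwrite("pics/top1c.png",cv2.resize(im[190:265,250:380,::-1],None,fx=6,fy=6,interpolation=cv2.INTER_CUBIC))
E
```

```text
t 6.45 F [-49.4   1.8] z 12.0 toolx-FyHeading deg 0.01 tilt [-7.2e-03  8.0e-04 -1.0e+00] force [-15.3   0.5  10.4] grip 0.423
[0.05 2.71 0.02]
```

View pics/top1c.png

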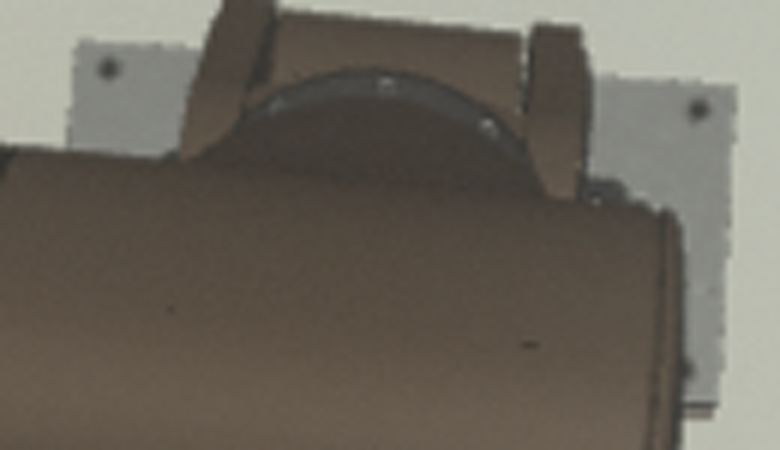

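The arm hides the pins. The plate stopped after about 5.5 mm, and the force rose to 15 N with no twist. I'll lean at about 17 N, taking off a little downforce, and hold it for over a second.

play_rows:
  steps:
    - {"xyz": [0,0.02,-0.04],"turn": [0,0,0],"gripper": 0.16}
    - {"xyz": [0,0,0],"turn": [0,0,0],"gripper": 0.16}

```text
clock: 6.7
eef_pos: [527.5, 2.2, 12.1]
tool_rot: [0.739, 0.674, -0.003, -0.003]
contact_force: [-12.5, 0.1, 0.4]
grip_width: 0.419
```

play_rows:
  steps:
    - {"xyz": [0,0,0],"turn": [0,0,0],"gripper": 0.16}
    - {"xyz": [0,0,0],"turn": [0,0,0],"gripper": 0.16}

```text
clock: 6.9
eef_pos: [527.5, 2.2, 12.1]
tool_rot: [0.739, 0.674, -0.003, -0.003]
contact_force: [-12.8, 0.2, 1.0]
grip_width: 0.42
```

```bash
python3 - <<'E'
from h import *
st();print(get_obs()['torque'].round(2))
E
```

```text
t 6.9 F [-49.3   1.8] z 12.1 toolx-FyHeading deg 0.01 tilt [-0.0081  0.001  -1.    ] force [-12.8   0.2   1. ] grip 0.42
[0.08 2.23 0.04]
```

play_rows:
  steps:
    - {"xyz": [0,0.03,0],"turn": [0,0,0],"gripper": 0.16}
    - {"xyz": [0,0.03,0],"turn": [0,0,0],"gripper": 0.16}
    - {"xyz": [0,0,0],"turn": [0,0,0],"gripper": 0.16}

```text
clock: 7.2
eef_pos: [527.6, 2.2, 12.1]
tool_rot: [0.739, 0.674, -0.004, -0.004]
contact_force: [-17.6, 0.1, 5.3]
grip_width: 0.417
```

play_rows:
  steps:
    - {"xyz": [0,0.01,0],"turn": [0,0,0],"gripper": 0.16}
    - {"xyz": [0,0,0],"turn": [0,0,0],"gripper": 0.16}

```text
clock: 7.4
eef_pos: [527.6, 2.2, 12.1]
tool_rot: [0.739, 0.674, -0.004, -0.004]
contact_force: [-18.0, -0.3, 5.6]
grip_width: 0.423
```

Steady at 17.6 to 18 N. I'll hold it for 1.4 s.

play_rows:
  steps:
    - {"xyz": [0,0,0],"turn": [0,0,0],"gripper": 0.16}
    - {"xyz": [0,0,0],"turn": [0,0,0],"gripper": 0.16}
    - {"xyz": [0,0,0],"turn": [0,0,0],"gripper": 0.16}
    - {"xyz": [0,0,0],"turn": [0,0,0],"gripper": 0.16}
    - {"xyz": [0,0,0],"turn": [0,0,0],"gripper": 0.16}
    - {"xyz": [0,0,0],"turn": [0,0,0],"gripper": 0.16}
    - {"xyz": [0,0,0],"turn": [0,0,0],"gripper": 0.16}
    - {"xyz": [0,0,0],"turn": [0,0,0],"gripper": 0.16}
    - {"xyz": [0,0,0],"turn": [0,0,0],"gripper": 0.16}
    - {"xyz": [0,0,0],"turn": [0,0,0],"gripper": 0.16}
    - {"xyz": [0,0,0],"turn": [0,0,0],"gripper": 0.16}
    - {"xyz": [0,0,0],"turn": [0,0,0],"gripper": 0.16}
    - {"xyz": [0,0,0],"turn": [0,0,0],"gripper": 0.16}
    - {"xyz": [0,0,0],"turn": [0,0,0],"gripper": 0.16}

```text
clock: 8.8
eef_pos: [527.6, 2.2, 12.1]
tool_rot: [0.739, 0.674, -0.004, -0.004]
contact_force: [-18.7, -0.4, 4.8]
grip_width: 0.419
```

play_rows:
  steps:
    - {"xyz": [0,-0.1,0],"turn": [0,0,0],"gripper": 0.16}
    - {"xyz": [0,-0.2,0],"turn": [0,0,0],"gripper": 0.16}
    - {"xyz": [0,-0.4,0],"turn": [0,0,0],"gripper": 0.16}
    - {"xyz": [0,-0.4,0],"turn": [0,0,0],"gripper": 0.16}
    - {"xyz": [0,-0.2,-0.5],"turn": [0,0,0],"gripper": 0.16}
    - {"xyz": [0,-0.5,-1],"turn": [0,0,0],"gripper": 0.16}
    - {"xyz": [0,-1,-1],"turn": [0,0,0],"gripper": 0.16}
    - {"xyz": [0,-1,-1],"turn": [0,0,0],"gripper": 0.16}
    - {"xyz": [0,-1,-1],"turn": [0,0,0],"gripper": 0.16}
    - {"xyz": [0,-1,-1],"turn": [0,0,0],"gripper": 0.16}

```text
clock: 9.8
eef_pos: [416.1, 12.4, 124.4]
tool_rot: [0.739, 0.674, 0.0, 0.0]
contact_force: [0.2, 0.7, -0.6]
grip_width: 0.418
```

```bash
python3 - <<'E'
from h import *
st()
p=camera_params("wrist");im=capture("wrist")[:,:,::-1]
np.save("w2.npy",p,allow_pickle=True)
im2=capture("top")[:,:,::-1];cv2.imwrite("pics/t2full.png",im2);cv2.imwrite("pics/w2full.png",im)
a=cv2.resize(im2[190:265,250:380],(780,450),interpolation=cv2.INTER_CUBIC)
cv2.imwrite("pics/w2.png",a)
E
```

```text
t 9.8 F [-161.2    1.7] z 124.4 toolx-FyHeading deg -0.01 tilt [ 0.001 -0.    -1.   ] force [ 0.2  0.7 -0.6] grip 0.418
```

View pics/w2full.png

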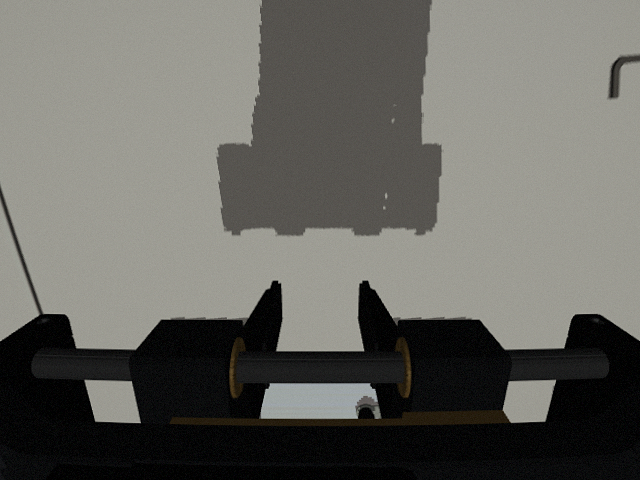

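The wrist camera doesn't show the plate from here. I'll view the top crop.

View pics/w2.png

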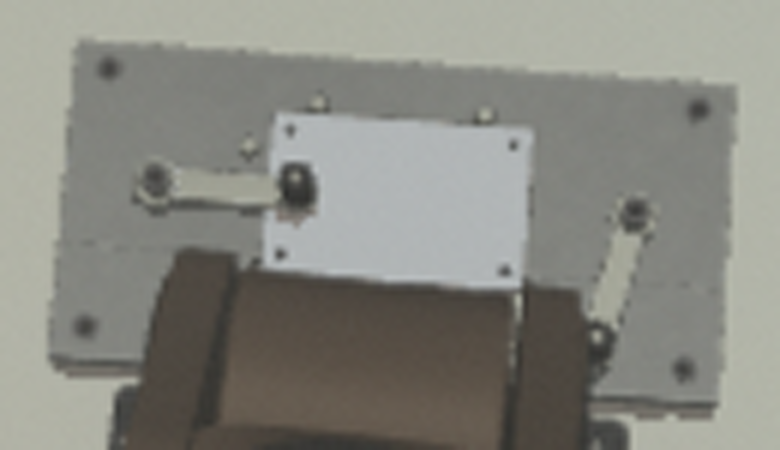

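Both pins now appear to touch the plate's far edge. I'll check squareness with a sub-pixel line fit of the plate's far edge against the fixture's.

```bash
cat > fit.py <<'E'
from h import *
def edge(g,c0,c1,rlo,rhi,skip=()):
    pts=[]
    for c in range(c0,c1):
        if any(a<=c<=b for a,b in skip): continue
        o=rlo(c); col=g[o:rhi(c),c].astype(float); d=np.abs(np.diff(col)); 
        if d.max()<6: continue
        k=d.argmax(); w=slice(max(k-1,0),k+2); pts.append((c,o+.5+(np.arange(len(d))[w]*d[w]).sum()/d[w].sum()))
    return np.array(pts)
def robust(p):
    for _ in range(4):
        l=np.polyfit(p[:,0],p[:,1],1); r=p[:,1]-np.polyval(l,p[:,0]); p=p[np.abs(r)<max(.25,2*r.std())]
    return l,r.std(),len(p)
def run(fn):
    g=cv2.cvtColor(cv2.imread(fn),cv2.COLOR_BGR2GRAY); P=camera_params("top")
    out=[]
    e=edge(g,268,368,lambda c:int(196.9+.071*(c-263))-4,lambda c:int(196.9+.071*(c-263))+5); lf,s,n=robust(e)
    print("fixture edge",lf,s,n)
    W=ray(P,[(c,np.polyval(lf,c)) for c in(270,365)],20);af=np.arctan2(*(W[0]-W[1])[:2])
    y0=208.5 if len(__import__('sys').argv)<3 else float(__import__('sys').argv[2])
    e=edge(g,299,336,lambda c:int(y0+.068*(c-296))-3,lambda c:int(y0+.068*(c-296))+5,[(301,305),(329,333)]); lp,s,n=robust(e)
    print("plate edge",lp,s,n)
    W2=ray(P,[(c,np.polyval(lp,c)) for c in(298,336)],26);ap=np.arctan2(*(W2[0]-W2[1])[:2])
    print("yaw plate-fixture",-(ap-af),"far edge in F", W2F(W2).round(2),"fix edge F",W2F(W).round(2))
if __name__=="__main__":
    import sys;run(sys.argv[1])
E
python3 fit.py pics/t2full.png; python3 fit.py pics/top0.png 211.4
```

```text
fixture edge [6.96289532e-02 1.77896533e+02] 0.1546982908533997 83
plate edge [7.09009402e-02 1.87184292e+02] 0.13190412817243097 26
yaw plate-fixture -0.001044011439621198 far edge in F [[ 35.03  46.85]
 [ 34.98 -49.39]] fix edge F [[  62.01  120.71]
 [  62.15 -121.79]]
fixture edge [6.95359153e-02 1.77923823e+02] 0.16123541741910963 85
plate edge [6.50552559e-02 1.91399914e+02] 0.13825756077972445 25
yaw plate-fixture 0.004937488507576068 far edge in F [[ 28.58  46.35]
 [ 29.12 -49.77]] fix edge F [[  62.01  120.71]
 [  62.17 -121.78]]
```

The plate is home: its far edge fits at 35.0 mm at both ends with a yaw error of 1 mrad. The pushing contact and the wrist view put the fixture at about (-3.7, +1.0) mm in the robot's frame, so I'll use that offset. Next is the right knob (q≈1.33).

play_rows:
  steps:
    - {"xyz": [-0.72,0.83,0.4],"turn": [0,0,0],"gripper": 0.16}
    - {"xyz": [-0.72,0.83,0.4],"turn": [0,0,0],"gripper": 0.16}
    - {"xyz": [-0.72,0.83,0.4],"turn": [0,0,0],"gripper": 0.16}
    - {"xyz": [-0.72,0.83,0.4],"turn": [0,0,0],"gripper": 0.16}
    - {"xyz": [-0.72,0.82,0.4],"turn": [0,0,0],"gripper": 0.16}
    - {"xyz": [-0.72,0.82,0.4],"turn": [0,0,0],"gripper": 0.16}
    - {"xyz": [0,0,0],"turn": [0,0,0.93],"gripper": 0.16}
    - {"xyz": [0,0,0],"turn": [0,0,0.93],"gripper": 0.16}
    - {"xyz": [0,0,0],"turn": [0,0,0.94],"gripper": 0.16}
    - {"xyz": [0,0,0],"turn": [0,0,0],"gripper": 0.16}
    - {"xyz": [0,0,0],"turn": [0,0,0],"gripper": 0.16}

```text
clock: 11.0
eef_pos: [508.2, -83.0, 74.7]
tool_rot: [0.815, 0.58, 0.0, 0.0]
contact_force: [-0.1, 0.1, -0.4]
grip_width: 0.418
```

```bash
sed -i 's/^FT=.*;/FT=np.array([572.9,-3.0]);/' h.py; python3 - <<'E'
from h import *
st()
p=camera_params("wrist");im=capture("wrist")[:,:,::-1]
np.save("w3.npy",p,allow_pickle=True);cv2.imwrite("pics/w3.png",im)
X=F2W([-60*np.sin(1.33),-100+60*np.cos(1.33)]);print(proj(p,[[*X,58],[*X,44]]))
E
```

```text
t 11.0 F [-57.1 -85.6] z 74.7 toolx-FyHeading deg -13.87 tilt [ 1.e-04  0.e+00 -1.e+00] force [-0.1  0.1 -0.4] grip 0.418
[[320.94848144 286.59923814]
 [320.87043448 277.18450319]]
```

View pics/w3.png

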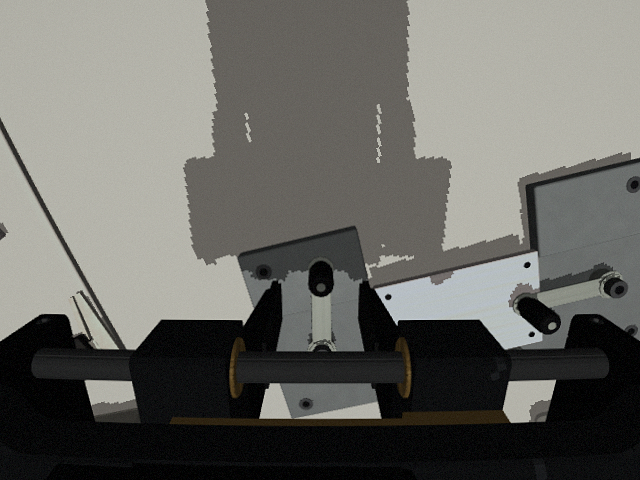

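The right knob's top is at (321,286), as predicted, and the leaf lines up with the tool. I'll go down to z≈38 and close.

play_rows:
  steps:
    - {"xyz": [0,-0.03,0.6],"turn": [0,0,0],"gripper": 0.16}
    - {"xyz": [0,-0.03,0.6],"turn": [0,0,0],"gripper": 0.16}
    - {"xyz": [0,0,0.6],"turn": [0,0,0],"gripper": 0.16}
    - {"xyz": [0,0,0],"turn": [0,0,0],"gripper": 0.16}
    - {"xyz": [0,0,0],"turn": [0,0,0],"gripper": 1}
    - {"xyz": [0,0,0],"turn": [0,0,0],"gripper": 1}
    - {"xyz": [0,0,0],"turn": [0,0,0],"gripper": 1}
    - {"xyz": [0,0,0],"turn": [0,0,0],"gripper": 1}
    - {"xyz": [0,0,0],"turn": [0,0,0],"gripper": 1}
    - {"xyz": [0,0,0],"turn": [0,0,0],"gripper": 1}
    - {"xyz": [0,0,0],"turn": [0,0,0],"gripper": 1}

```text
clock: 12.15
eef_pos: [506.9, -82.4, 39.2]
tool_rot: [0.815, 0.579, 0.0, 0.0]
contact_force: [-0.3, 1.2, 1.9]
grip_width: 0.138
```

play_rows:
  steps:
    - {"xyz": [0,0,-0.1],"turn": [0,0,0],"gripper": 1}
    - {"xyz": [0,0,-0.1],"turn": [0,0,0],"gripper": 1}
    - {"xyz": [0,0,-0.05],"turn": [0,0,0],"gripper": 1}
    - {"xyz": [0,0,0],"turn": [0,0,0],"gripper": 1}
    - {"xyz": [0,0,0],"turn": [0,0,0],"gripper": 1}

```text
clock: 12.65
eef_pos: [507.8, -82.8, 43.7]
tool_rot: [0.816, 0.579, 0.001, 0.001]
contact_force: [7.7, -0.3, -11.6]
grip_width: 0.136
```

The grip is firm: a 4.5 mm lift takes 11.6 N. I'll lift 1.5 mm more, then swing half-way.

play_rows:
  steps:
    - {"xyz": [0,0,-0.075],"turn": [0,0,0],"gripper": 1}
    - {"xyz": [0.249,0.01,0],"turn": [0,0,0.952],"gripper": 1}
    - {"xyz": [0.249,0.01,0],"turn": [0,0,0.952],"gripper": 1}
    - {"xyz": [0.249,0.01,0],"turn": [0,0,0.952],"gripper": 1}
    - {"xyz": [0.249,0.01,0],"turn": [0,0,0.952],"gripper": 1}
    - {"xyz": [0,0,0],"turn": [0,0,0],"gripper": 1}

```text
clock: 13.25
eef_pos: [517.2, -65.3, 45.0]
tool_rot: [0.901, 0.435, 0.0, 0.0]
contact_force: [5.2, -3.8, -12.3]
grip_width: 0.136
```

```bash
python3 - <<'E'
from h import *
st()
f=W2F(get_obs()['eef_pos']);print(np.degrees(np.arctan2(-f[0],f[1]+100)),np.hypot(f[0],f[1]+100))
E
```

```text
t 13.25 F [-49.8 -67.1] z 45.0 toolx-FyHeading deg -33.2 tilt [ 1.2e-03 -5.0e-04 -1.0e+00] force [  5.2  -3.8 -12.3] grip 0.136
56.53931532261695 59.66752309991378
```

play_rows:
  steps:
    - {"xyz": [0.248,0.01,0],"turn": [0,0,0.945],"gripper": 1}
    - {"xyz": [0.248,0.01,0],"turn": [0,0,0.945],"gripper": 1}
    - {"xyz": [0.248,0.01,0],"turn": [0,0,0.945],"gripper": 1}
    - {"xyz": [0.248,0.01,0],"turn": [0,0,0.945],"gripper": 1}
    - {"xyz": [0.248,0.01,0],"turn": [0,0,0.945],"gripper": 1}
    - {"xyz": [0.248,0.01,0],"turn": [0,0,0.945],"gripper": 1}
    - {"xyz": [0,0,0],"turn": [0,0,0],"gripper": 1}

```text
clock: 13.95
eef_pos: [539.6, -47.2, 44.8]
tool_rot: [0.979, 0.202, -0.0, -0.0]
contact_force: [2.5, -2.4, -10.8]
grip_width: 0.138
```

play_rows:
  steps:
    - {"xyz": [0.248,0.01,0],"turn": [0,0,0.945],"gripper": 1}
    - {"xyz": [0.248,0.01,0],"turn": [0,0,0.945],"gripper": 1}
    - {"xyz": [0.248,0.01,0],"turn": [0,0,0.945],"gripper": 1}
    - {"xyz": [0.248,0.01,0],"turn": [0,0,0.945],"gripper": 1}
    - {"xyz": [0.248,0.01,0],"turn": [0,0,0.945],"gripper": 1}
    - {"xyz": [0.248,0.01,0],"turn": [0,0,0.945],"gripper": 1}
    - {"xyz": [0,0,0],"turn": [0,0,0],"gripper": 1}
    - {"xyz": [0,0,0],"turn": [0,0,0],"gripper": 1}

```text
clock: 14.75
eef_pos: [568.2, -42.1, 45.2]
tool_rot: [0.999, -0.042, -0.0, -0.0]
contact_force: [0.0, 2.3, -9.2]
grip_width: 0.138
```

```bash
python3 - <<'E'
from h import *
st()
f=W2F(get_obs()['eef_pos']);print(np.degrees(np.arctan2(-f[0],f[1]+100)),np.hypot(f[0],f[1]+100))
E
```

```text
t 14.75 F [ -1.1 -39.3] z 45.2 toolx-FyHeading deg -89.54 tilt [-9.e-04  6.e-04 -1.e+00] force [ 0.   2.3 -9.2] grip 0.138
1.0563352578019243 60.69081449900339
```

play_rows:
  steps:
    - {"xyz": [0.04,0,0],"turn": [0,0,0],"gripper": 1}
    - {"xyz": [0,0,0.06],"turn": [0,0,0],"gripper": 1}
    - {"xyz": [0,0,0.06],"turn": [0,0,0],"gripper": 1}
    - {"xyz": [0,0,0],"turn": [0,0,0],"gripper": 1}
    - {"xyz": [0,0,0],"turn": [0,0,0],"gripper": 1}

```text
clock: 15.25
eef_pos: [569.0, -41.6, 43.4]
tool_rot: [0.999, -0.043, -0.0, -0.001]
contact_force: [-2.3, 8.8, -2.4]
grip_width: 0.135
```

```bash
python3 -c "
from h import *
st()"
```

```text
t 15.25 F [ -0.3 -38.8] z 43.4 toolx-FyHeading deg -89.67 tilt [-7.0e-04  1.1e-03 -1.0e+00] force [-2.3  8.8 -2.4] grip 0.135
```

play_rows:
  steps:
    - {"xyz": [0,0,0],"turn": [0,0,0],"gripper": 0.5}
    - {"xyz": [0,0,0],"turn": [0,0,0],"gripper": 0.16}
    - {"xyz": [0,0,0],"turn": [0,0,0],"gripper": 0.16}
    - {"xyz": [0,0,0],"turn": [0,0,0],"gripper": 0.16}
    - {"xyz": [0,0,-0.5],"turn": [0,0,0],"gripper": 0.16}
    - {"xyz": [0,0,-0.9],"turn": [0,0,0],"gripper": 0.16}
    - {"xyz": [0,0,-0.9],"turn": [0,0,0],"gripper": 0.16}
    - {"xyz": [0,0,0],"turn": [0,0,0],"gripper": 0.16}
    - {"xyz": [0,0,0],"turn": [0,0,0],"gripper": 0.16}

```text
clock: 16.15
eef_pos: [569.6, -42.5, 89.5]
tool_rot: [0.999, -0.044, 0.001, 0.0]
contact_force: [-0.8, 0.2, -0.7]
grip_width: 0.421
```

```bash
python3 - <<'E'
from h import *
st()
T0=np.array([576.5,-4.1]);p=camera_params("top")
X=ray(p,[(296/6+249.6,175/6+189.6)],60);print("left knob F",W2F(X[:,:2]-T0+FT))
p=camera_params("wrist");im=capture("wrist")[:,:,::-1]
np.save("w4.npy",p,allow_pickle=True);cv2.imwrite("pics/w4.png",im)
print(proj(p,[[*F2W([0,-40]),60],[*F2W([0,-100]),39],[*F2W([0,-100]),31],[*F2W([0,-40]),31],[*F2W([0,40]),60]]))
E
```

```text
t 16.15 F [  0.4 -39.6] z 89.5 toolx-FyHeading deg -89.75 tilt [ 1.e-03 -2.e-04 -1.e+00] force [-0.8  0.2 -0.7] grip 0.421
left knob F [[-0.48017728 40.93674857]]
[[320.93914594 277.76114179]
 [320.36076186 344.80078887]
 [320.33140046 338.68795863]
 [320.75839634 261.3806737 ]
 [321.72195169 139.72108744]]
```

View pics/w4.png

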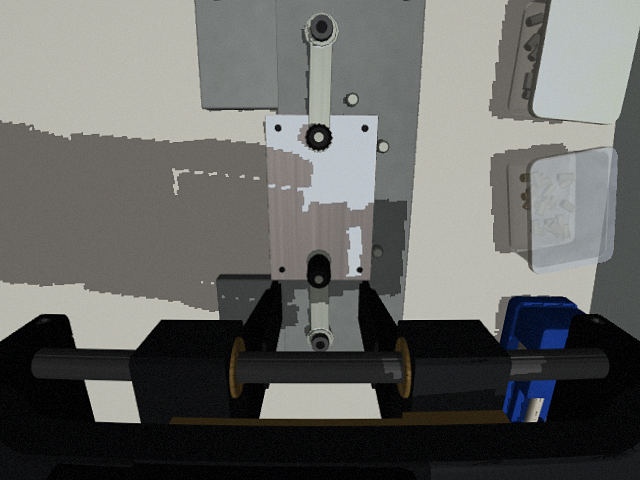

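The right leaf points straight across, with the knob at (318,278) and the pivot at (320,345), about 1° off. Its foot is on the plate and both pins meet the edge. Next is the left knob.

play_rows:
  steps:
    - {"xyz": [-0.02,-0.8,0],"turn": [0,0,0],"gripper": 0.16}
    - {"xyz": [-0.02,-0.8,0],"turn": [0,0,0],"gripper": 0.16}
    - {"xyz": [-0.02,-0.8,0],"turn": [0,0,0],"gripper": 0.16}
    - {"xyz": [-0.02,-0.8,0],"turn": [0,0,0],"gripper": 0.16}
    - {"xyz": [-0.02,-0.8,0],"turn": [0,0,0],"gripper": 0.16}
    - {"xyz": [0,0,0],"turn": [0,0,0],"gripper": 0.16}
    - {"xyz": [0,0,0],"turn": [0,0,0],"gripper": 0.16}

```text
clock: 16.9
eef_pos: [574.5, 38.1, 89.1]
tool_rot: [0.999, -0.043, 0.0, -0.0]
contact_force: [0.3, 0.1, 0.0]
grip_width: 0.418
```

```bash
python3 - <<'E'
from h import *
st()
p=camera_params("wrist");im=capture("wrist")[:,:,::-1];cv2.imwrite("pics/w5.png",im)
np.save("w5.npy",p,allow_pickle=True)
print(proj(p,[[*F2W([0,40]),60],[*F2W([0,-40]),60],[*F2W([0,100]),39],[*F2W([0,-100]),39]]))
E
```

```text
t 16.9 F [-2.1 41.1] z 89.1 toolx-FyHeading deg -89.68 tilt [ 1.e-04  0.e+00 -1.e+00] force [0.3 0.1 0. ] grip 0.418
[[325.15881582 279.02204361]
 [323.9268219  389.05038325]
 [325.63368345 174.25261727]
 [322.9084173  433.79844426]]
```

View pics/w5.png

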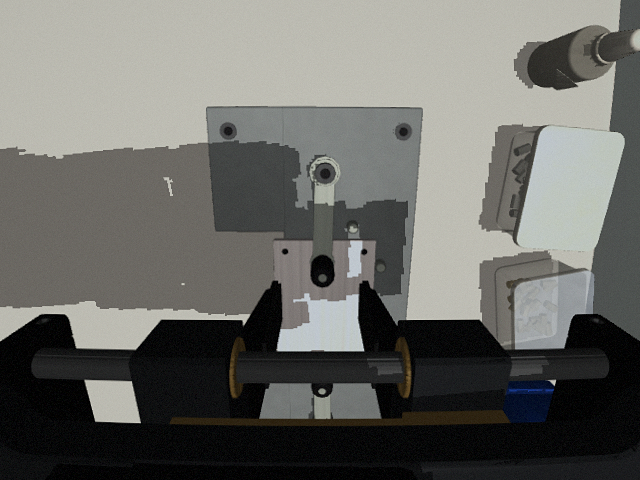

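The left knob's top is at (322,278), centred between the fingers. I'll go down, pinch and lift.

play_rows:
  steps:
    - {"xyz": [0,0.01,0.6],"turn": [0,0,0],"gripper": 0.16}
    - {"xyz": [0,0.01,0.6],"turn": [0,0,0],"gripper": 0.16}
    - {"xyz": [0,0.01,0.6],"turn": [0,0,0],"gripper": 0.16}
    - {"xyz": [0,0.01,0.6],"turn": [0,0,0],"gripper": 0.16}
    - {"xyz": [0,0,0],"turn": [0,0,0],"gripper": 0.16}
    - {"xyz": [0,0,0],"turn": [0,0,0],"gripper": 1}
    - {"xyz": [0,0,0],"turn": [0,0,0],"gripper": 1}
    - {"xyz": [0,0,0],"turn": [0,0,0],"gripper": 1}
    - {"xyz": [0,0,0],"turn": [0,0,0],"gripper": 1}
    - {"xyz": [0,0,0],"turn": [0,0,0],"gripper": 1}
    - {"xyz": [0,0,0],"turn": [0,0,0],"gripper": 1}
    - {"xyz": [0,0,0],"turn": [0,0,0],"gripper": 1}

```text
clock: 18.15
eef_pos: [574.9, 36.6, 41.5]
tool_rot: [0.999, -0.044, 0.001, -0.0]
contact_force: [2.0, -0.8, 2.9]
grip_width: 0.14
```

play_rows:
  steps:
    - {"xyz": [0,0,-0.1],"turn": [0,0,0],"gripper": 1}
    - {"xyz": [0,0,-0.1],"turn": [0,0,0],"gripper": 1}
    - {"xyz": [0,0,-0.05],"turn": [0,0,0],"gripper": 1}
    - {"xyz": [0,0,0],"turn": [0,0,0],"gripper": 1}
    - {"xyz": [0,0,0],"turn": [0,0,0],"gripper": 1}

```text
clock: 18.65
eef_pos: [573.5, 37.6, 44.9]
tool_rot: [0.999, -0.044, -0.001, -0.0]
contact_force: [2.2, 7.1, -12.2]
grip_width: 0.139
```

play_rows:
  steps:
    - {"xyz": [0,0,-0.05],"turn": [0,0,0],"gripper": 1}
    - {"xyz": [-0.249,-0.01,0],"turn": [0,0,0.952],"gripper": 1}
    - {"xyz": [-0.249,-0.01,0],"turn": [0,0,0.952],"gripper": 1}
    - {"xyz": [-0.249,-0.01,0],"turn": [0,0,0.952],"gripper": 1}
    - {"xyz": [-0.249,-0.01,0],"turn": [0,0,0.952],"gripper": 1}
    - {"xyz": [-0.249,-0.01,0],"turn": [0,0,0.952],"gripper": 1}
    - {"xyz": [-0.249,-0.01,0],"turn": [0,0,0.952],"gripper": 1}
    - {"xyz": [0,0,0],"turn": [0,0,0],"gripper": 1}

```text
clock: 19.45
eef_pos: [546.9, 48.2, 46.2]
tool_rot: [0.957, -0.29, 0.0, -0.001]
contact_force: [10.2, 14.3, -17.8]
grip_width: 0.139
```

```bash
python3 - <<'E'
from h import *
st()
f=W2F(get_obs()['eef_pos']);print(np.degrees(np.arctan2(-f[0],100-f[1])),np.hypot(f[0],100-f[1]))
E
```

```text
t 19.45 F [-30.6  48.6] z 46.2 toolx-FyHeading deg -118.48 tilt [ 0.0011  0.0017 -1.    ] force [ 10.2  14.3 -17.8] grip 0.139
30.726972796772905 59.834599397835184
```

Radial pull has built up, so I'll ease towards the pivot while continuing the swing.

play_rows:
  steps:
    - {"xyz": [-0.249,-0.04,0],"turn": [0,0,0.952],"gripper": 1}
    - {"xyz": [-0.249,-0.04,0],"turn": [0,0,0.952],"gripper": 1}
    - {"xyz": [-0.249,-0.03,0],"turn": [0,0,0.952],"gripper": 1}
    - {"xyz": [-0.249,-0.01,0],"turn": [0,0,0.952],"gripper": 1}
    - {"xyz": [-0.249,-0.01,0],"turn": [0,0,0.952],"gripper": 1}
    - {"xyz": [-0.249,-0.01,0],"turn": [0,0,0.952],"gripper": 1}
    - {"xyz": [0,0,0],"turn": [0,0,0],"gripper": 1}

```text
clock: 20.15
eef_pos: [528.2, 70.5, 46.4]
tool_rot: [0.856, -0.517, 0.0, -0.001]
contact_force: [8.1, 6.1, -15.0]
grip_width: 0.138
```

play_rows:
  steps:
    - {"xyz": [-0.249,-0.01,0],"turn": [0,0,0.952],"gripper": 1}
    - {"xyz": [-0.249,-0.01,0],"turn": [0,0,0.952],"gripper": 1}
    - {"xyz": [-0.249,-0.01,0],"turn": [0,0,0.952],"gripper": 1}
    - {"xyz": [-0.249,-0.01,0],"turn": [0,0,0.952],"gripper": 1}
    - {"xyz": [-0.249,-0.01,0],"turn": [0,0,0.952],"gripper": 1}
    - {"xyz": [-0.249,-0.01,0],"turn": [0,0,0.952],"gripper": 1}
    - {"xyz": [0,0,0],"turn": [0,0,0],"gripper": 1}
    - {"xyz": [0,0,0.1],"turn": [0,0,0],"gripper": 1}
    - {"xyz": [0,0,0.1],"turn": [0,0,0],"gripper": 1}
    - {"xyz": [0,0,0.05],"turn": [0,0,0],"gripper": 1}
    - {"xyz": [0,0,0],"turn": [0,0,0],"gripper": 1}

```text
clock: 21.25
eef_pos: [520.1, 98.4, 42.0]
tool_rot: [-0.703, 0.711, 0.0, -0.0]
contact_force: [-1.9, 2.4, -1.8]
grip_width: 0.139
```

```bash
python3 - <<'E'
from h import *
st()
f=W2F(get_obs()['eef_pos']);print(np.degrees(np.arctan2(-f[0],100-f[1])),np.hypot(f[0],100-f[1]))
E
```

```text
t 21.25 F [-61.9  96.1] z 42.0 toolx-FyHeading deg -175.42 tilt [-1.1e-03  1.0e-04 -1.0e+00] force [-1.9  2.4 -1.8] grip 0.139
86.43194304261333 62.034358287822755
```

play_rows:
  steps:
    - {"xyz": [0,0,0],"turn": [0,0,0],"gripper": 0.5}
    - {"xyz": [0,0,0],"turn": [0,0,0],"gripper": 0.16}
    - {"xyz": [0,0,0],"turn": [0,0,0],"gripper": 0.16}
    - {"xyz": [0,0,0],"turn": [0,0,0],"gripper": 0.16}
    - {"xyz": [0,0,-0.5],"turn": [0,0,0],"gripper": 0.16}
    - {"xyz": [0,0,-0.9],"turn": [0,0,0],"gripper": 0.16}
    - {"xyz": [0,0,-0.9],"turn": [0,0,0],"gripper": 0.16}
    - {"xyz": [0,0,-0.9],"turn": [0,0,0],"gripper": 0.16}
    - {"xyz": [-1,0,-0.9],"turn": [0,0,0],"gripper": 0.16}
    - {"xyz": [-1,0.3,-0.9],"turn": [0,0,0],"gripper": 0.16}
    - {"xyz": [-1,0.3,-0.5],"turn": [0,0,0],"gripper": 0.16}
    - {"xyz": [-1,0.3,0],"turn": [0,0,0],"gripper": 0.16}
    - {"xyz": [-1,0.3,0],"turn": [0,0,0],"gripper": 0.16}
    - {"xyz": [-1,0.3,0],"turn": [0,0,0],"gripper": 0.16}
    - {"xyz": [-1,0.3,0],"turn": [0,0,0],"gripper": 0.16}
    - {"xyz": [-1,0.3,0],"turn": [0,0,0],"gripper": 0.16}
    - {"xyz": [-1,0.3,0],"turn": [0,0,0],"gripper": 0.16}
    - {"xyz": [-1,0.3,0],"turn": [0,0,0],"gripper": 0.16}
    - {"xyz": [-1,0.3,0],"turn": [0,0,0],"gripper": 0.16}
    - {"xyz": [-1,0.3,0],"turn": [0,0,0],"gripper": 0.16}

```text
clock: 23.25
eef_pos: [457.2, 339.9, 153.0]
tool_rot: [-0.703, 0.711, -0.0, 0.0]
contact_force: [0.7, 0.8, 0.6]
grip_width: 0.421
```

```bash
python3 - <<'E'
from h import *
st()
im=capture("top")[:,:,::-1];cv2.imwrite("pics/t3full.png",im)
cv2.imwrite("pics/t3.png",cv2.resize(im[190:265,250:380],None,fx=6,fy=6,interpolation=cv2.INTER_CUBIC))
E
python3 fit.py pics/t3full.png
```

```text
t 23.25 F [-146.7  330.8] z 153.0 toolx-FyHeading deg -175.43 tilt [ 5.e-04  3.e-04 -1.e+00] force [0.7 0.8 0.6] grip 0.421
fixture edge [6.94209787e-02 1.77963358e+02] 0.1598749084262007 85
plate edge [6.98360653e-02 1.87521457e+02] 0.12885820194932884 26
yaw plate-fixture -0.00016307174102260513 far edge in F [[ 38.66  46.08]
 [ 38.72 -50.16]] fix edge F [[  65.67  119.95]
 [  65.86 -122.55]]
```

View pics/t3.png

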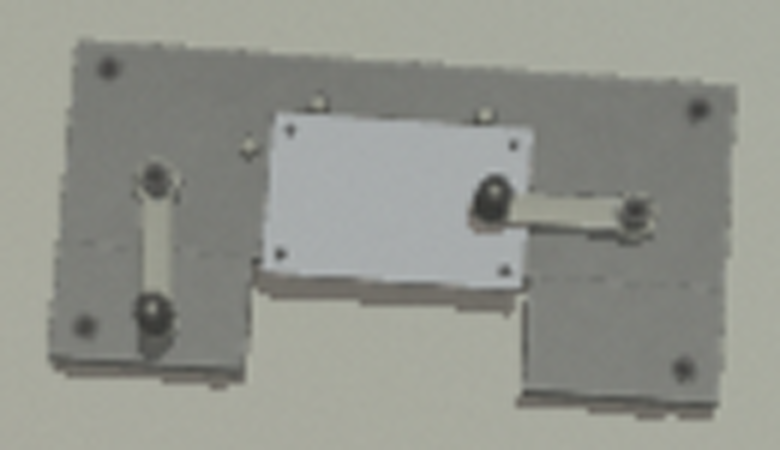

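The plate's far edge is unchanged against the fixture: 27.06 mm from its far edge (27.08 before), with a yaw of 0.0002. I'll check the right clip's angle numerically before handing in.

```bash
python3 - <<'E'
from h import *
p=camera_params("top")
for T,k,pv,z in(((0,0),(493,189),(635,214),60),((0,0),(154,306),(155,180),58)):
    X=ray(p,np.array([k,pv])/6.+[249.6,189.6],[z,39]);d=W2F(X[0])-W2F(X[1]);print(d.round(1),"q deg",np.degrees(np.arctan2(-d[0],abs(d[1]))).round(1))
st()
E
```

```text
[ 1.1 59.8] q deg -1.1
[-57.3  -5.7] q deg 84.3
t 23.3 F [-147.5  333. ] z 153.0 toolx-FyHeading deg -175.37 tilt [ 7.0e-04  1.1e-03 -1.0e+00] force [-1.7  1.5 -0.1] grip 0.419
```

Right clip within about 1° of straight across, the left clip at about 1.47 to 1.5 rad, and the plate home. Handing in.

```bash
python3 -c "
from workcell import *
print(sign_off())"
```

```text
the job is handed in; nothing more can be done
None
```

The job is done and handed in at about 23 s. No verdict came back, so these are my own last checks.

- **Plate:** I pushed it about 5.5 mm onto both pins with the left clip still on. I then leaned on it for about 1.6 s at 17.6 to 18.7 N; no reading went over 20 N. In the last top image its far edge is 27.06 mm from the fixture's far edge (27.0 expected). Its yaw error is about 0.0002 rad, so it did not move while the clips were handled.
- **Right clip:** I lifted it over the plate's edge (about 11 to 12 N on the knob) and swung it straight across with its foot on the plate. The top view puts it 1.1° to one side of straight and the wrist view about 1° to the other, so it is straight to within what I can measure.
- **Left clip:** Only after that, I lifted it (up to about 18 N) and swung it back to about 1.47 to 1.5 rad, clear of the plate. Mid-swing the sideways pull on the knob reached about 17 N, so I eased towards the pivot.
- **Robot and bystanders:** The gripper is well away and reads no real contact force. I never touched the other things, but I did not measure their positions again afterwards.

The top camera and the robot disagreed by about 3.7 mm along the fixture's x axis. I used the offset given by the pushing contact and the wrist view, and both knob pinches were centred with it.

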